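# Put the breakfast jam stand in order

### The job

Fill the wooden jam stand on the breakfast counter: the three full tall jars belong in its back row and the three full short ones in its front row, towards the robot, one to a pocket, so put right the two that are in the wrong row and add the full jars from the tray. They are glass, so keep them upright and set each one down on the pocket floor rather than dropping it. Leave the used jar without a lid and the sugar shaker where they stand on the tray.

Things in the scene. Friction and masses are not known exactly. Their poses are not given: they have to be found in the camera images.
- stand: fixed beech stand, 200 (x) by 296 (y) mm, 2 rows of 3 pockets 80 mm square inside. Origin: centre of underside; +x is its back, turned up to 12 deg from facing the robot. Pocket centres: front row x -48, back row x +48, each at y -96, 0, +96. Heights: pocket floor 6, rails 20, back board (x +88 to +100) 56. At the start 1 tall and 1 short jar are in the back row, 1 tall in the front row
- tray: fixed white serving tray, 330 (x) by 260 (y) mm, turned up to 12 deg. Origin: centre of underside, on the counter. Floor 6 mm and rim 14 mm high. Three full jars, the used jar, the sugar shaker and an egg in an egg cup (67 mm high) stand on it in two lines along its x, the lines about 125 mm apart, things in a line about 95 mm apart
- tall_a: full tall jam jar: plain glass cylinder 50 mm across and 78 mm high, dark jam, flat gold-coloured metal screw lid as wide as the jar. About 170 g. Origin: centre of the underside, z up along the jar. At the start it stands upright either in the stand or on the tray. The three tall jars are alike
- tall_b: full tall jam jar: plain glass cylinder 50 mm across and 78 mm high, dark jam, flat gold-coloured metal screw lid as wide as the jar. About 170 g. Origin: centre of the underside, z up along the jar. At the start it stands upright either in the stand or on the tray. The three tall jars are alike
- tall_c: full tall jam jar: plain glass cylinder 50 mm across and 78 mm high, dark jam, flat gold-coloured metal screw lid as wide as the jar. About 170 g. Origin: centre of the underside, z up along the jar. At the start it stands upright either in the stand or on the tray. The three tall jars are alike
- short_a: full short jam jar: plain glass cylinder 60 mm across and 50 mm high, dark jam, flat gold-coloured metal screw lid as wide as the jar. About 160 g. Origin: centre of the underside, z up along the jar. At the start it stands upright either in the stand or on the tray. The three short jars are alike
- short_b: full short jam jar: plain glass cylinder 60 mm across and 50 mm high, dark jam, flat gold-coloured metal screw lid as wide as the jar. About 160 g. Origin: centre of the underside, z up along the jar. At the start it stands upright either in the stand or on the tray. The three short jars are alike
- short_c: full short jam jar: plain glass cylinder 60 mm across and 50 mm high, dark jam, flat gold-coloured metal screw lid as wide as the jar. About 160 g. Origin: centre of the underside, z up along the jar. At the start it stands upright either in the stand or on the tray. The three short jars are alike
- used_jar: used, empty short jar without a lid: open clear glass 60 mm across and 42 mm high with a smear of jam on the bottom. About 90 g. Origin: centre of the underside, z up. Stands on the tray and stays there
- shaker: sugar shaker: glass 50 mm across with white sugar in it and a domed steel top with a short slanted spout, 89 mm high in all. About 160 g. Origin: centre of the underside, z up. Stands on the tray and stays there

How it is judged (in metres and radians):
At the end, for the whole second after the job is handed in: Tall jars in the back row, short ones in the front row, each in a pocket on its floor (centre within 19 mm of the row line, underside under 4 mm above the floor), upright to 0.1 rad, still and released; used jar and shaker upright, within 20 mm of their start (x of tall_a in the frame of stand between 0.029 and 0.067 m and y of tall_a in the frame of stand between -0.115 and 0.115 m and z of each of tall_a, tall_b, tall_c, short_a, short_b, short_c in the frame of stand below 0.01 m and angle between each of tall_a, tall_b, tall_c, short_a, short_b, short_c, used_jar, shaker's own z axis and vertical below 0.1 rad and linear speed of each of tall_a, tall_b, tall_c, short_a, short_b, short_c below 0.02 m/s and x of tall_b in the frame of stand between 0.029 and 0.067 m and y of tall_b in the frame of stand between -0.115 and 0.115 m and x of tall_c in the frame of stand between 0.029 and 0.067 m and y of tall_c in the frame of stand between -0.115 and 0.115 m and x of short_a in the frame of stand between -0.067 and -0.029 m and y of short_a in the frame of stand between -0.115 and 0.115 m and x of short_b in the frame of stand between -0.067 and -0.029 m and y of short_b in the frame of stand between -0.115 and 0.115 m and x of short_c in the frame of stand between -0.067 and -0.029 m and y of short_c in the frame of stand between -0.115 and 0.115 m and distance of each of used_jar, shaker from where it was at the start of the episode below 0.02 m); the robot touches nothing.
It fails at once if a glass jar, full or used, or the sugar shaker is dropped or sent flying: it moves faster than 0.6 m/s (a fall of about 18 mm) with no finger on it ((linear speed of tall_a above 0.6 m/s and contact force between the fingers and tall_a below 0.05 N) or (linear speed of tall_b above 0.6 m/s and contact force between the fingers and tall_b below 0.05 N) or (linear speed of tall_c above 0.6 m/s and contact force between the fingers and tall_c below 0.05 N) or (linear speed of short_a above 0.6 m/s and contact force between the fingers and short_a below 0.05 N) or (linear speed of short_b above 0.6 m/s and contact force between the fingers and short_b below 0.05 N) or (linear speed of short_c above 0.6 m/s and contact force between the fingers and short_c below 0.05 N) or (linear speed of used_jar above 0.6 m/s and contact force between the fingers and used_jar below 0.05 N) or (linear speed of shaker above 0.6 m/s and contact force between the fingers and shaker below 0.05 N)).
It fails at once if a full jar is tipped over (more than about 45 degrees) (angle between any of tall_a, tall_b, tall_c, short_a, short_b, short_c's own z axis and vertical above 0.8 rad).
It fails at once if the used jar or the sugar shaker is moved more than 40 mm from its place or knocked over (distance of any of used_jar, shaker from where it was at the start of the episode above 0.04 m or angle between any of used_jar, shaker's own z axis and vertical above 0.6 rad).
It also fails if it takes over 120 s, if anything falls off the work surface, if the arm or the gripper's body presses on something with over 40 N, if the wrist force passes 120 N, or if a joint passes its speed limit or range.

### The arm

A 6-joint arm with a two-finger parallel gripper is mounted at the origin on the work surface. World frame = base frame: x ahead of the robot, y to its left, z up, the work surface at z = 0. Lengths are in m, angles in degrees, forces in N, time in s.
With the tool pointing down it reaches from about 0.35 to 0.85 m from the base axis. Payload 8.1 kg.
Tool frame: the origin (TCP) lies at the very end of the fingers, on their centre line; the grasp point (between the pads) lies 19 mm behind it; x points along the fingers, y is the direction in which the jaws open and shut, and the axes are right-handed (so a half turn about x gives the same grasp; the last joint's range is limited). The gripper opens to 93 mm and grips with 3 to 60 N. Pads are 15 mm wide; open, the fingers measure 128 mm over their backs; the gripper's body (75 mm by 188 mm) begins 65 mm behind the grasp point.
Start: joints at [-74.909, 7.471, 85.268, -0, 87.261, -4.893], TCP at [0.205, -0.564, 0.219] pointing down, gripper open.
Joint ranges: [-169.43, 169.43], [-51.17, 129.36], [1.28, 143.12], [-76.62, 256.62], [0, 156.53], [-152.29, 152.29]. Speed limits (degrees/s): [136.94, 136.94, 159.86, 180, 180, 180].

### API

Orientations are given as [roll, pitch, yaw] about the fixed x, y, z axes, in that order (R = Rz(yaw) Ry(pitch) Rx(roll)).
In Python, from cell import ctrl, optics, workorder gives the robot as it stands. The module is installed in compiled form; this text tells all that it offers.
- The arm moves only by the tool send_rows, never from a script. Its argument "series" is a list of rows, each a list of 3 entries, a list of its own where there are three numbers: the shift along the tool's x, y, z scaled (see below), then the turn, a rotation vector about the tool's x, y, z scaled (see below), then the gripper's target within -1 to 1 (fully open at 1, half-way at 0, shut at -1). A call has 1 to 20 rows; each row is the pose to reach, as a shift and turn from the pose commanded when the call began, along the tool's axes at that moment; what a row does not reach only later rows make up. The controller multiplies each number of a shift by 0.1 m and each number of a turn by 30 degrees. A row lasts 1/10 s, in which the tool goes at most 50 mm and 8.59 degrees, less where a joint would pass 70% of its speed; a pose out of reach is approached as far as the arm can. A call with a number of a shift or a turn outside -1 to 1 is refused whole. A call with a gripper value outside its range is refused whole. The fingers move at their own pace and stop on an object; "newtons" is the grip in N (left out, the last holds). Time passes only in rows, so rows that repeat a pose let the fingers close. It gives the time, the measured TCP pose, the force and the opening at its end, in the units of the state.
- ctrl.state(): the state, without advancing time (a new reading comes with each control period).
- optics.get_image(name): name is "scene" or "top" or "wrist"; returns (picture, depth): 400x640x3 uint8, blue, green, red; 400x640 float32, m along the optical axis (not along the pixel's ray), 0 where there is no reading.
- optics.get_calibration(name): a dict with "intrinsics" (3x3 intrinsics, pixels), "R" (3x3) and "t" (3): a world point X has camera coordinates R X + t. Camera axes: x right, y down, z forward; pixel columns grow to the right and rows downward; lengths in m; the calibration is good to about 2 mm. A picture is of the moment at which its call begins: read the wrist's pose just before it. get_calibration takes no time and is no camera call; for the wrist camera it gives the pose at the moment of the call.
- workorder.finish_job(): hands the job in, once; it reports no verdict.
The state is a dict: "time_s": time; "joint_pos": joint angles; "qd": joint speeds; "tau": joint torques, N m; "ee_pos": TCP position; "orientation": TCP orientation; "wrist_force": force on the tool from outside, world axes, zero at the start; "wrist_torque": the same for the moment, N m; "opening": opening from 0.0 (shut) to 1.0 (fully open).
Only numpy, scipy, OpenCV 4.12 (cv2) and the standard library are available. Lean on these libraries where they do the work, as an engineer would, in place of code of your own. Each camera call takes 0.05 s, during which the arm holds its last target.

## Working session

There is one attempt and no reset: what is moved stays moved. The work goes in short steps, Python scripts to look and compute and a tool call to move; the robot and the scene stay as the last step left them, time stands still between calls to the robot, and variables do not carry over. Pictures are saved under pics/ and viewed, and the job is handed in when it is done.

Besides the shell and the picture viewer there is one more tool, called after "Emit:" as name(argument=value, ...) on one line, values as JSON. send_rows: Moves the arm, as the interface text tells. Shifts and turns lie within -1 to 1; 1 stands for 0.1 m of shift or 30 degrees of turn. Its arguments: {"type":"object","properties":{"series":{"type":"array","items":{"type":"array"}},"newtons":{"type":"number"}},"required":["series"]}

```bash
mkdir -p pics
python3 - <<'E'
from cell import ctrl,optics
import cv2,numpy as np
print(ctrl.state())
for n in ["scene","top","wrist"]:
    p,d=optics.get_image(n); c=optics.get_calibration(n)
    np.savez(f"{n}0.npz",p=p,d=d,K=c["intrinsics"],R=c["R"],t=c["t"])
    cv2.imwrite(f"pics/{n}0.png",p); print(n,c, (d>0).mean())
E
```

```text
{'time_s': 0.0, 'joint_pos': array([-7.49092580e+01,  7.51545488e+00,  8.53301173e+01,  3.02922768e-04,
        8.72605805e+01, -4.89210331e+00]), 'qd': array([-0.01951133, -0.00835003, -0.08537761, -0.01601566, -0.03571124,
       -0.03799491]), 'tau': array([-1.53328365e-04, -5.59837961e+01, -4.91769361e+01,  7.69393472e-02,
        3.51545541e-02, -1.21648645e-04]), 'ee_pos': array([ 0.20492582, -0.56330994,  0.2175758 ]), 'orientation': array([-95.05540362,  89.89384693, 104.92742694]), 'wrist_force': array([ 0.19909343,  0.18491819, -0.18624495]), 'wrist_torque': array([ 0.01324804, -0.02609867, -0.03225463]), 'opening': 1.0019742991998306}
scene {'intrinsics': array([[417.0526781 ,   0.        , 312.70190791],
       [  0.        , 417.0526781 , 198.11976157],
       [  0.        ,   0.        ,   1.        ]]), 'R': array([[ 0.28073157,  0.95975876,  0.00727366],
       [ 0.82078827, -0.23614045, -0.52013874],
       [-0.4974901 ,  0.1519895 , -0.85405081]]), 't': array([-0.15242143, -0.39423401,  1.21632549])} 0.99612109375
top {'intrinsics': array([[458.95206444,   0.        , 322.06422163],
       [  0.        , 458.95206444, 199.7708963 ],
       [  0.        ,   0.        ,   1.        ]]), 'R': array([[ 0.0217127 , -0.9997309 , -0.00816576],
       [-0.99802375, -0.02119244, -0.05915637],
       [ 0.0589674 ,  0.00943407, -0.99821533]]), 't': array([0.01204487, 0.51444465, 0.90819979])} 0.99593359375
wrist {'intrinsics': array([[344.1122084 ,   0.        , 321.15270231],
       [  0.        , 344.1122084 , 202.15896787],
       [  0.        ,   0.        ,   1.        ]]), 'R': array([[ 0.34124543, -0.93997158, -0.00223371],
       [-0.90229698, -0.32823232,  0.27950619],
       [-0.26346105, -0.09336474, -0.96014129]]), 't': array([-0.59909815, -0.03270795,  0.39142864])} 0.9961328125
```

View pics/scene0.png

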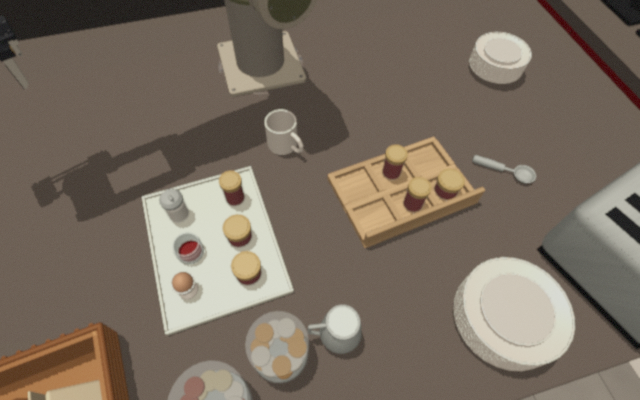

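View pics/top0.png

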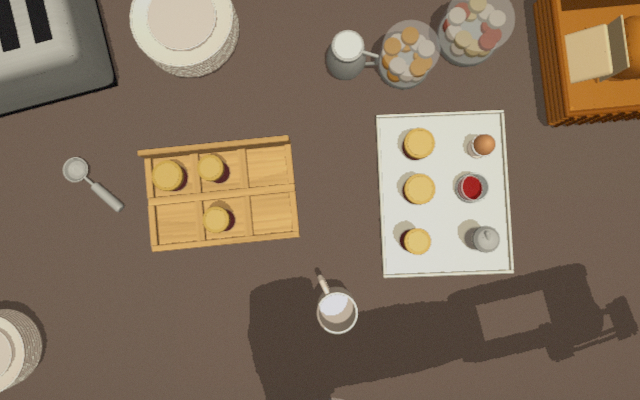

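View pics/wrist0.png

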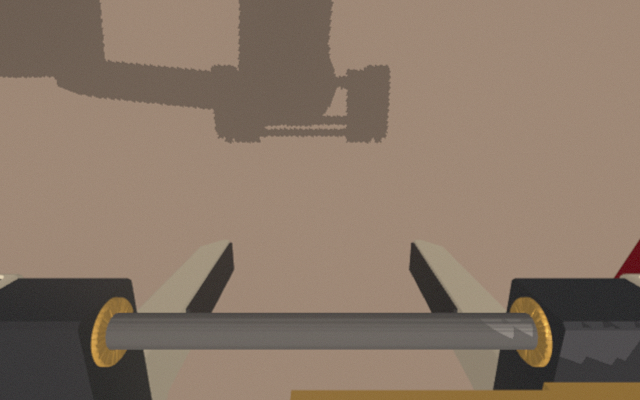

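The top view shows the stand on the left. In its back row, (168,176) is short and (211,168) is tall; in its front row, (216,220) is tall. On the tray, (417,241) is tall, (420,189) and (419,143) are short, and the used jar, shaker and egg are on the right line. Next I'll measure the lids with depth and ray casting.

```bash
cat > h.py <<'E'
import numpy as np,cv2
def load(n):
    z=np.load(n+".npz"); return [z[k] for k in ("p","d","K","R","t")]
def world(d,K,R,t):
    v,u=np.mgrid[:d.shape[0],:d.shape[1]]
    c=np.stack([(u-K[0,2])/K[0,0]*d,(v-K[1,2])/K[1,1]*d,d],-1)
    return (c-t)@R
def ray(u,v,z,K,R,t):
    dr=R.T@np.array([(u-K[0,2])/K[0,0],(v-K[1,2])/K[1,1],1]); o=-R.T@t
    return o+dr*(z-o[2])/dr[2]
def lids(n,lo,hi,amin=150,amax=3000):
    p,d,K,R,t=load(n); W=world(d,K,R,t); z=W[...,2]
    hsv=cv2.cvtColor(p,cv2.COLOR_BGR2HSV)
    m=((z>lo)&(z<hi)&(d>0)&(hsv[...,1]>90)&(hsv[...,0]<35)&(hsv[...,2]>100)).astype(np.uint8)
    m=cv2.morphologyEx(m,cv2.MORPH_OPEN,np.ones((3,3)))
    k,l,s,c=cv2.connectedComponentsWithStats(m)
    for i in range(1,k):
        if not amin<s[i,4]<amax: continue
        q=W[l==i]; zt=np.median(q[:,2])
        cn=max(cv2.findContours((l==i).astype(np.uint8),0,1)[0],key=cv2.contourArea)
        (u,v),r=cv2.minEnclosingCircle(cn)
        print(n,"px",c[i].round(1),"area",s[i,4],"ztop",zt.round(4),"xy",ray(*c[i],zt,K,R,t)[:2].round(4),"circ",ray(u,v,zt,K,R,t)[:2].round(4),"diam",np.sqrt(4*s[i,4]/np.pi)*np.median(d[l==i])/K[0,0])
E
python3 - <<'E'
from h import *
for n in("top0","scene0"):
    lids(n,.048,.066); lids(n,.072,.095)
p,d,K,R,t=load("top0"); W=world(d,K,R,t)
for u,v in [(250,150),(336,310),(347,50),(407,40),(190,30),(40,40),(486,239),(471,188),(483,145),(475,25),(390,270),(177,222)]:
    print(u,v,W[v,u].round(3))
z=W[...,2]
# stand: points with z in 16..26 mm in region, min area rect
for nm,lo,hi,x0,x1,reg in [("rail",.015,.026,120,320,None),("board",.05,.062,120,320,None),("rim",.009,.02,360,530,None)]:
    m=((z>lo)&(z<hi)).astype(np.uint8); m[:,:x0]=0;m[:,x1:]=0;m[:120 if x0==120 else 100]=0;m[285:]=0
    if nm=="board": m[165:]=0
    k,l,s,c=cv2.connectedComponentsWithStats(m); i=1+s[1:,4].argmax()
    q=W[l==i][:,:2].astype(np.float32)*1000
    r=cv2.minAreaRect(q); print(nm,s[i],r,np.median(W[l==i][:,2]), cv2.boxPoints(r).round(0).tolist())
E
```

```text
top0 px [418.8 142.8] area 717 ztop 0.0568 xy [ 0.6259 -0.1618] circ [ 0.626  -0.1618] diam 0.05838077637641109
top0 px [212.7 145.1] area 972 ztop 0.0562 xy [0.6133 0.2371] circ [0.6136 0.2366] diam 0.06826096708143828
top0 px [167.3 175.1] area 763 ztop 0.0572 xy [0.553  0.3228] circ [0.5528 0.3225] diam 0.06022933674936466
top0 px [419.1 188.5] area 731 ztop 0.0568 xy [ 0.5372 -0.1633] circ [ 0.5374 -0.1635] diam 0.05860086227588423
top0 px [579.6  77.5] area 1886 ztop 0.0853 xy [ 0.7504 -0.4566] circ [ 0.7932 -0.4861] diam 0.09210194341143683
top0 px [616.5  45.6] area 401 ztop 0.0835 xy [ 0.8138 -0.5278] circ [ 0.814  -0.5279] diam 0.04272095000364725
top0 px [488.8  35.9] area 230 ztop 0.0929 xy [ 0.8241 -0.2838] circ [ 0.8258 -0.2805] diam 0.032121802883108244
top0 px [420.1  66.8] area 233 ztop 0.0932 xy [ 0.7625 -0.1556] circ [ 0.7631 -0.1573] diam 0.0322289853046915
top0 px [210.3 167.3] area 560 ztop 0.0851 xy [0.5664 0.2328] circ [0.5663 0.2328] diam 0.0499705299513489
top0 px [215.7 219.1] area 565 ztop 0.0853 xy [0.4697 0.2192] circ [0.47   0.2187] diam 0.04984411022421
[... 1651 characters left out ...]
0 270 [ 0.376 -0.117  0.005]
177 222 [0.463 0.317 0.007]
rail [ 145  140  155  112 4519] ((518.0797729492188, 225.84849548339844), (194.4307403564453, 297.42779541015625), 7.047296524047852) 0.020675302468663614 [[403.0, 362.0], [440.0, 66.0], [633.0, 90.0], [596.0, 385.0]]
board [138 135 152  21 977] ((613.8350830078125, 236.68603515625), (13.369596481323242, 295.2189025878906), 6.925311088562012) 0.05619104921922799 [[589.0, 382.0], [625.0, 89.0], [638.0, 91.0], [603.0, 384.0]]
rim [ 377  110  137  168 1956] ((534.6328125, -222.77992248535156), (330.738525390625, 260.9660949707031), 3.3636233806610107) 0.013909163417211889 [[362.0, -102.0], [377.0, -363.0], [707.0, -343.0], [692.0, -83.0]]
```

```bash
cat > pl.py <<'E'
import numpy as np,sys
from scipy.spatial.transform import Rotation as Ro
from cell import ctrl
def st():
    s=ctrl.state(); return s,np.array(s["ee_pos"]),Ro.from_euler("xyz",s["orientation"],degrees=True)
def plan(x,y,z,jaw=None):
    """tool-axis shift/turn (scaled) to TCP x,y,z, pointing down, tool y at angle jaw (deg, mod 180)"""
    s,p,R=st(); M=R.as_matrix()
    sh=M.T@(np.array([x,y,z])-p)/0.1
    cur=np.degrees(np.arctan2(M[1,1],M[0,1]))
    print("t",round(s["time_s"],2),"p",p.round(4),"jawyaw",round(cur,2),"j1,j6",s["joint_pos"][[0,5]].round(1),"F",s["wrist_force"].round(1),"open",round(s["opening"],3))
    if jaw is None: jaw=cur
    d=(jaw-cur+90)%180-90; a=np.radians(cur+d)
    yy=np.array([np.cos(a),np.sin(a),0]); xx=np.array([0,0,-1.]); T=np.stack([xx,yy,np.cross(xx,yy)],1)
    print("shift",sh.round(3),"turn",((R.inv()*Ro.from_matrix(T)).as_rotvec(degrees=True)/30).round(3),"yaw diff",round(d,1))
if __name__=="__main__":
    a=[float(v) for v in sys.argv[1:]]; plan(*a)
E
python3 - <<'E'
from pl import *
print(st()[2].as_matrix().round(3))
E
python3 pl.py 0.440 -0.156 0.15 93.4; python3 pl.py .47 .22 .14 97
```

```text
[[-0.     0.342 -0.94 ]
 [ 0.001 -0.94  -0.342]
 [-1.    -0.001 -0.   ]]
t 0.15 p [ 0.205  -0.5634  0.2178] jawyaw -70.01 j1,j6 [-74.9  -4.9] F [0.5 0.3 0. ] open 0.997
shift [ 0.683 -3.025 -3.601] turn [0.553 0.    0.003] yaw diff -16.6
t 0.15 p [ 0.205  -0.5634  0.2178] jawyaw -70.01 j1,j6 [-74.9  -4.9] F [0.5 0.3 0. ] open 0.997
shift [ 0.788 -6.456 -5.168] turn [0.433 0.    0.003] yaw diff -13.0
```

Emit:
send_rows(series=[[[0, -1, -1], [0.553, 0, 0], 1], [[0, -1, -1], [0.553, 0, 0], 1], [[0, -1, -1], [0.553, 0, 0], 1], [[0, -1, -1], [0.553, 0, 0], 1]])

```text
time_s: 0.55
ee_pos: [0.2667, -0.4318, 0.2182]
orientation: [-107.1, 89.9, 76.5]
wrist_force: [-0.0, -0.6, -0.1]
opening: 0.995
```

```bash
python3 pl.py 0.40 -0.155 0.18 93.4
```

```text
t 0.55 p [ 0.2667 -0.4318  0.2182] jawyaw -86.42 j1,j6 [-64.1  22.3] F [-0.  -0.6 -0.1] open 0.995
shift [ 0.388 -2.679 -1.503] turn [ 0.006 -0.001  0.004] yaw diff -0.2
```

Emit:
send_rows(series=[[[0, -0.9, -0.6], [0, 0, 0], 1], [[0, -0.9, -0.6], [0, 0, 0], 1], [[0, -0.9, -0.6], [0, 0, 0], 1]])

```text
time_s: 0.85
ee_pos: [0.3212, -0.3392, 0.2185]
orientation: [-124.5, 89.9, 59.1]
wrist_force: [-0.0, -0.2, 0.0]
opening: 1.003
```

Emit:
send_rows(series=[[[0, -0.9, -0.6], [0, 0, 0], 1], [[0, -0.9, -0.6], [0, 0, 0], 1], [[0, -0.9, -0.6], [0, 0, 0], 1]])

```text
time_s: 1.15
ee_pos: [0.3757, -0.2459, 0.2187]
orientation: [-131.5, 89.9, 52.1]
wrist_force: [-0.0, -1.1, 0.4]
opening: 0.999
```

Emit:
send_rows(series=[[[0, -0.9, -0.3], [0, 0, 0], 0.7], [[0, -0.9, -0.3], [0, 0, 0], 0.7], [[0, -0.9, -0.3], [0, 0, 0], 0.7], [[0, -0.9, -0.3], [0, 0, 0], 0.7]])

```text
time_s: 1.55
ee_pos: [0.3988, -0.1575, 0.2187]
orientation: [80.3, 89.9, -96.1]
wrist_force: [0.1, -0.7, 0.1]
opening: 0.85
```

```bash
cat > wr.py <<'E'
import sys
from cell import ctrl,optics
from h import *
def snap(cam,n):
    c=optics.get_calibration(cam); p,d=optics.get_image(cam)
    np.savez(n+".npz",p=p,d=d,K=c["intrinsics"],R=c["R"],t=c["t"]); cv2.imwrite(f"pics/{n}.png",p)
snap(sys.argv[1],sys.argv[2])
lids(sys.argv[2],.048,.066,150,9000); lids(sys.argv[2],.072,.095,150,9000)
E
python3 wr.py wrist w1; python3 pl.py .44 -.156 .17 93.4
```

```text
w1 px [340.8  30.8] area 3707 ztop 0.0562 xy [ 0.5365 -0.1663] circ [ 0.5372 -0.1668] diam 0.05960001051200541
w1 px [323.4 147. ] area 2446 ztop 0.0842 xy [ 0.4389 -0.1571] circ [ 0.4389 -0.1572] diam 0.048439908230331535
t 1.6 p [ 0.3986 -0.1583  0.2187] jawyaw -86.57 j1,j6 [-28.5  58.1] F [-0.1 -0.6  0.5] open 0.849
shift [ 0.487  0.002 -0.415] turn [ 0.001  0.    -0.002] yaw diff -0.0
```

View pics/w1.png

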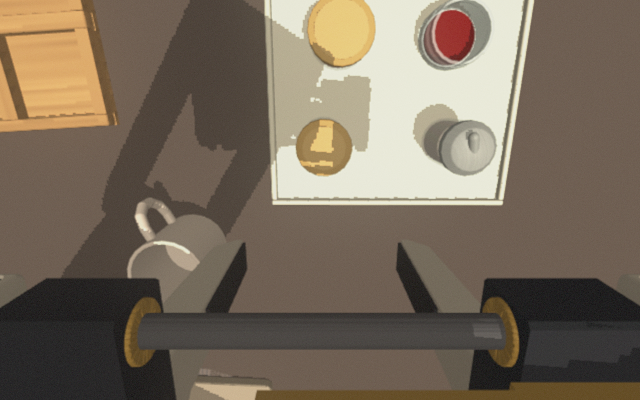

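Wrist view: the tall jar is at (323,147), i.e. world (0.439,-0.157), and the shaker at (467,148) is well to the right. I'll descend on the tall jar.

Emit:
send_rows(series=[[[0.4, -0.01, -0.4], [0, 0, 0], 0.7], [[0.9, -0.01, -0.4], [0, 0, 0], 0.7], [[0.9, -0.01, -0.4], [0, 0, 0], 0.7], [[0.9, -0.01, -0.4], [0, 0, 0], 0.7]])

```text
time_s: 2.0
ee_pos: [0.4367, -0.1547, 0.1274]
orientation: [-23.7, 89.7, 159.6]
wrist_force: [-0.0, 0.2, 0.3]
opening: 0.85
```

```bash
python3 pl.py .439 -.157 .041 93.4
```

```text
t 2.0 p [ 0.4367 -0.1547  0.1274] jawyaw -86.71 j1,j6 [-25.8  60.9] F [-0.   0.2  0.3] open 0.85
shift [ 0.864  0.025 -0.025] turn [-0.004  0.008  0.003] yaw diff 0.1
```

Emit:
send_rows(series=[[[0.3, 0.025, -0.025], [0, 0, 0], 0.7], [[0.6, 0.025, -0.025], [0, 0, 0], 0.7], [[0.86, 0.025, -0.025], [0, 0, 0], 0.7], [[0.86, 0.025, -0.025], [0, 0, 0], 0.7], [[0.86, 0.025, -0.025], [0, 0, 0], -1], [[0.86, 0.025, -0.025], [0, 0, 0], -1], [[0.86, 0.025, -0.025], [0, 0, 0], -1], [[0.86, 0.025, -0.025], [0, 0, 0], -1], [[0.86, 0.025, -0.025], [0, 0, 0], -1], [[0.86, 0.025, -0.025], [0, 0, 0], -1]], newtons=20)

```text
time_s: 3.0
ee_pos: [0.442, -0.1568, 0.0439]
orientation: [145.6, 89.9, -31.0]
wrist_force: [-1.2, -1.2, 6.7]
opening: 0.536
```

```bash
python3 pl.py .439 -.157 .141 93.4
```

```text
t 3.0 p [ 0.442  -0.1568  0.0439] jawyaw -86.6 j1,j6 [-25.8  60.8] F [-1.2 -1.2  6.7] open 0.536
shift [-0.971  0.002  0.029] turn [ 0.    -0.003 -0.002] yaw diff -0.0
```

Emit:
send_rows(series=[[[-0.2, 0, 0], [0, 0, 0], -1], [[-0.5, 0, 0], [0, 0, 0], -1], [[-0.9, 0, 0], [0, 0, 0], -1], [[-1, 0, 0], [0, 0, 0], -1], [[-1, 0, 0], [0, 0, 0], -1]])

```text
time_s: 3.5
ee_pos: [0.4425, -0.1569, 0.1444]
orientation: [150.6, 89.8, -26.0]
wrist_force: [-0.3, -0.2, -3.5]
opening: 0.534
```

```bash
python3 pl.py .58 .133 .15 97
```

```text
t 3.5 p [ 0.4425 -0.1569  0.1444] jawyaw -86.6 j1,j6 [-25.8  60.8] F [-0.3 -0.2 -3.5] open 0.534
shift [-0.056 -2.812 -1.545] turn [-0.12  -0.007 -0.004] yaw diff 3.6
```

Emit:
send_rows(series=[[[-0.05, -0.5, -0.25], [-0.06, 0, 0], -1], [[-0.05, -0.95, -0.55], [-0.12, 0, 0], -1], [[-0.05, -0.95, -0.55], [-0.12, 0, 0], -1]])

```text
time_s: 3.8
ee_pos: [0.4906, -0.0542, 0.1453]
orientation: [-54.2, 89.8, 133.0]
wrist_force: [-0.3, -0.2, -2.0]
opening: 0.534
```

Emit:
send_rows(series=[[[0, -0.5, -0.25], [0, 0, 0], -1], [[0, -0.95, -0.5], [0, 0, 0], -1], [[0, -0.95, -0.5], [0, 0, 0], -1]])

```text
time_s: 4.1
ee_pos: [0.5281, 0.0465, 0.1451]
orientation: [-37.4, 89.8, 149.8]
wrist_force: [-1.4, -0.3, -2.4]
opening: 0.534
```

Emit:
send_rows(series=[[[0, -0.5, -0.25], [0, 0, 0], -1], [[0, -0.8, -0.4], [0, 0, 0], -1], [[0, -0.8, -0.4], [0, 0, 0], -1]])

```text
time_s: 4.4
ee_pos: [0.5579, 0.1298, 0.1451]
orientation: [-23.4, 89.8, 163.8]
wrist_force: [-1.1, -0.5, -2.3]
opening: 0.531
```

```bash
python3 pl.py .583 .133 .15 97; python3 wr.py top t1;python3 pl.py .583 .133 .054 97
```

```text
t 4.4 p [0.5579 0.1298 0.1451] jawyaw -82.81 j1,j6 [ 7.9 90.7] F [-1.1 -0.5 -2.3] open 0.531
shift [-0.05  -0.    -0.252] turn [0.006 0.005 0.002] yaw diff -0.2
t1 px [418.8 142.7] area 713 ztop 0.0567 xy [ 0.626  -0.1618] circ [ 0.6262 -0.1619] diam 0.05822983555342995
t1 px [176.  178.1] area 211 ztop 0.0571 xy [0.5475 0.3056] circ [0.5458 0.3046] diam 0.03165537873213704
t1 px [419.2 188.5] area 730 ztop 0.0568 xy [ 0.5372 -0.1633] circ [ 0.5375 -0.1636] diam 0.0585585248693846
t1 px [579.5  77.4] area 1884 ztop 0.0853 xy [ 0.7506 -0.4565] circ [ 0.7932 -0.4861] diam 0.09204244802298453
t1 px [616.7  45.9] area 384 ztop 0.0844 xy [ 0.8129 -0.5277] circ [ 0.8147 -0.5292] diam 0.0417709434297828
t1 px [489.2  37. ] area 253 ztop 0.0928 xy [ 0.8222 -0.2845] circ [ 0.8242 -0.2841] diam 0.03368295997875902
t1 px [392.  46.] area 194 ztop 0.0932 xy [ 0.8013 -0.1026] circ [ 0.8011 -0.102 ] diam 0.029499534603782556
t1 px [215.7 219. ] area 564 ztop 0.0853 xy [0.4699 0.2193] circ [0.4702 0.2189] diam 0.04980078130911231
t 4.45 p [0.5574 0.1277 0.145 ] jawyaw -82.83 j1,j6 [ 7.8 90.6] F [-0.4 -1.1 -2.9] open 0.535
shift [ 0.909 -0.02  -0.264] turn [ 0.006  0.007 -0.   ] yaw diff -0.2
```

View pics/t1.png

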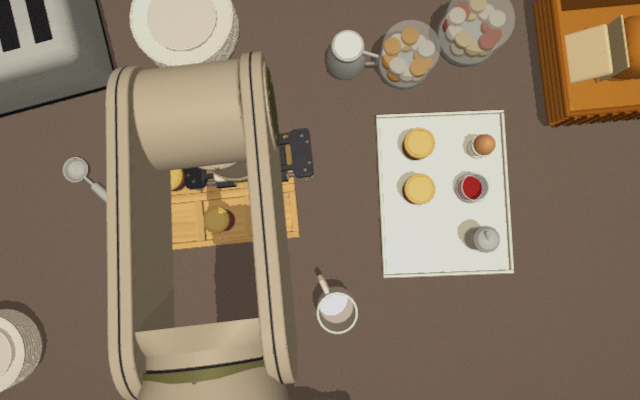

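Emit:
send_rows(series=[[[0, -0.03, -0.26], [0, 0, 0], -1], [[0.2, -0.03, -0.26], [0, 0, 0], -1], [[0.4, -0.03, -0.26], [0, 0, 0], -1], [[0.6, -0.03, -0.26], [0, 0, 0], -1], [[0.8, -0.03, -0.26], [0, 0, 0], -1], [[0.9, -0.03, -0.26], [0, 0, 0], -1], [[0.97, -0.03, -0.26], [0, 0, 0], -1], [[0.97, -0.03, -0.26], [0, 0, 0], -1]])

```text
time_s: 5.25
ee_pos: [0.583, 0.1318, 0.0494]
orientation: [5.7, 89.9, -167.4]
wrist_force: [0.1, -0.3, -2.1]
opening: 0.539
```

```bash
python3 pl.py .583 .133 .044 97
```

```text
t 5.25 p [0.583  0.1318 0.0494] jawyaw -83.04 j1,j6 [ 7.8 90.9] F [ 0.1 -0.3 -2.1] open 0.539
shift [ 0.054 -0.012 -0.002] turn [-0.001  0.004 -0.   ] yaw diff 0.0
```

Not in contact yet (about 5 mm to go). I'll lower it and watch the force.

Emit:
send_rows(series=[[[0.03, 0, 0], [0, 0, 0], -1], [[0.06, 0, 0], [0, 0, 0], -1], [[0.06, 0, 0], [0, 0, 0], -1], [[0.06, 0, 0], [0, 0, 0], -1]])

```text
time_s: 5.65
ee_pos: [0.5841, 0.1327, 0.045]
orientation: [178.2, 90.0, 5.2]
wrist_force: [0.3, -0.3, -1.8]
opening: 0.534
```

Emit:
send_rows(series=[[[0.02, 0, 0], [0, 0, 0], -1], [[0.025, 0, 0], [0, 0, 0], -1], [[0.025, 0, 0], [0, 0, 0], -1]])

```text
time_s: 5.95
ee_pos: [0.5845, 0.1327, 0.0439]
orientation: [172.6, 89.9, -0.4]
wrist_force: [-4.4, -0.8, 8.0]
opening: 0.534
```

Emit:
send_rows(series=[[[-0.01, 0, 0], [0, 0, 0], 0.5], [[-0.01, 0, 0], [0, 0, 0], 0.5], [[-0.01, 0, 0], [0, 0, 0], 0.5], [[-0.01, 0, 0], [0, 0, 0], 0.5], [[-0.4, 0, 0], [0, 0, 0], 0.5], [[-0.9, 0, 0], [0, 0, 0], 0.5], [[-0.9, 0, 0], [0, 0, 0], 0.5]])

```text
time_s: 6.65
ee_pos: [0.5887, 0.1333, 0.1405]
orientation: [-178.8, 89.3, 8.2]
wrist_force: [1.2, 0.0, 1.7]
opening: 0.75
```

```bash
python3 wr.py wrist w2; python3 pl.py .52 .32 .14 97
```

```text
w2 px [193. 159.] area 6554 ztop 0.0555 xy [0.6155 0.2314] circ [0.6156 0.2311] diam 0.06707428018096652
w2 px [ 75.4 221.4] area 4787 ztop 0.0563 xy [0.5563 0.3199] circ [0.5557 0.3201] diam 0.060121033487375054
w2 px [207.8 205. ] area 535 ztop 0.0573 xy [0.5822 0.2189] circ [0.5745 0.2261] diam 0.01972757831531438
w2 px [324.6 192.9] area 231 ztop 0.0567 xy [0.6021 0.1324] circ [0.5978 0.1319] diam 0.012865710317707564
w2 px [321.8 229.9] area 3948 ztop 0.0842 xy [0.5826 0.1322] circ [0.5824 0.1322] diam 0.04884535903101684
w2 px [177.9 230.8] area 4149 ztop 0.0842 xy [0.5699 0.2305] circ [0.5694 0.2308] diam 0.05018733748471036
t 6.7 p [0.5872 0.1331 0.1372] jawyaw -83.0 j1,j6 [ 7.9 90.9] F [-0.3  0.3 -0.7] open 0.748
shift [-0.032 -1.937  0.439] turn [-0.    -0.017  0.   ] yaw diff 0.0
```

View pics/w2.png

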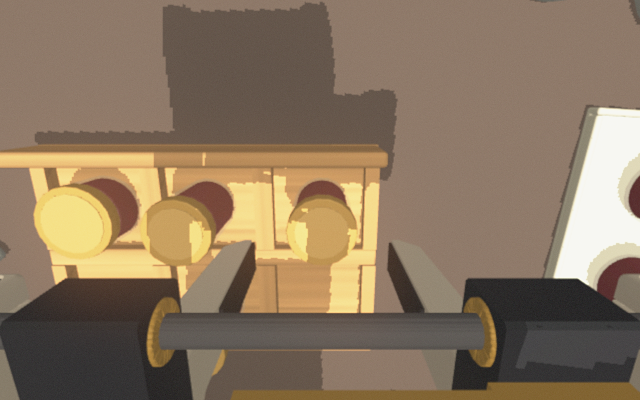

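The wrist view shows the tall jar standing in the back-right pocket at (322,230), lid height 0.084. Next is the short jar at back left, (75,221), i.e. world (0.556,0.320).

Emit:
send_rows(series=[[[-0.1, -0.5, 0.05], [0, 0, 0], 0.6], [[-0.1, -0.95, 0.05], [0, 0, 0], 0.6], [[-0.1, -0.95, 0.05], [0, 0, 0], 0.6]])

```text
time_s: 7.0
ee_pos: [0.5657, 0.2311, 0.1413]
orientation: [-65.4, 89.9, 121.8]
wrist_force: [0.5, -0.5, -0.1]
opening: 0.799
```

Emit:
send_rows(series=[[[0, -0.5, 0], [0, 0, 0], 0.6], [[0, -0.9, 0], [0, 0, 0], 0.6], [[0, -0.9, 0], [0, 0, 0], 0.6], [[0, -0.9, 0], [0, 0, 0], 0.6]])

```text
time_s: 7.4
ee_pos: [0.5556, 0.3157, 0.1406]
orientation: [30.0, 89.9, -142.9]
wrist_force: [0.4, 0.3, -0.1]
opening: 0.801
```

```bash
python3 pl.py .556 .32 .07 97
```

```text
t 7.4 p [0.5556 0.3157 0.1406] jawyaw -82.89 j1,j6 [ 25.  107.9] F [ 0.4  0.3 -0.1] open 0.801
shift [ 0.706 -0.042 -0.011] turn [ 0.004  0.004 -0.002] yaw diff -0.1
```

Emit:
send_rows(series=[[[0.3, -0.042, -0.01], [0, 0, 0], 0.6], [[0.6, -0.042, -0.01], [0, 0, 0], 0.6], [[0.7, -0.042, -0.01], [0, 0, 0], 0.6], [[0.7, -0.042, -0.01], [0, 0, 0], 0.6], [[0.7, -0.042, -0.01], [0, 0, 0], 0.6]])

```text
time_s: 7.9
ee_pos: [0.5575, 0.3193, 0.073]
orientation: [-174.5, 90.0, 12.5]
wrist_force: [0.0, -0.8, 0.2]
opening: 0.799
```

```bash
python3 pl.py .556 .32 .031 97
```

```text
t 7.9 p [0.5575 0.3193 0.073 ] jawyaw -83.06 j1,j6 [ 25.2 108.3] F [ 0.  -0.8  0.2] open 0.799
shift [ 0.42  -0.009  0.015] turn [-0.002 -0.001  0.   ] yaw diff 0.1
```

Emit:
send_rows(series=[[[0.2, 0, 0.015], [0, 0, 0], 0.6], [[0.35, 0, 0.015], [0, 0, 0], 0.6], [[0.41, 0, 0.015], [0, 0, 0], 0.6], [[0.41, 0, 0.015], [0, 0, 0], 0.6], [[0.41, 0, 0.015], [0, 0, 0], 0.6]])

```text
time_s: 8.4
ee_pos: [0.5558, 0.3198, 0.0318]
orientation: [-164.3, 90.0, 22.7]
wrist_force: [0.4, -0.5, 1.1]
opening: 0.797
```

Emit:
send_rows(series=[[[0, 0, 0], [0, 0, 0], -1], [[0, 0, 0], [0, 0, 0], -1], [[0, 0, 0], [0, 0, 0], -1], [[0, 0, 0], [0, 0, 0], -1], [[0, 0, 0], [0, 0, 0], -1]], newtons=20)

```text
time_s: 8.9
ee_pos: [0.5559, 0.3203, 0.0321]
orientation: [-149.6, 89.9, 37.4]
wrist_force: [-1.1, 1.7, 5.8]
opening: 0.645
```

```bash
python3 pl.py .464 .312 .14 97
```

```text
t 8.9 p [0.5559 0.3203 0.0321] jawyaw -83.0 j1,j6 [ 25.4 108.4] F [-1.1  1.7  5.8] open 0.645
shift [-1.08  -0.031  0.921] turn [-0.    -0.003  0.002] yaw diff 0.0
```

Emit:
send_rows(series=[[[-0.2, 0, 0], [0, 0, 0], -1], [[-0.5, 0, 0], [0, 0, 0], -1], [[-0.6, 0, 0], [0, 0, 0], -1], [[-0.6, -0.01, 0.3], [0, 0, 0], -1], [[-0.6, -0.02, 0.6], [0, 0, 0], -1], [[-0.6, -0.03, 0.92], [0, 0, 0], -1], [[-0.6, -0.03, 0.92], [0, 0, 0], -1], [[-0.6, -0.03, 0.92], [0, 0, 0], -1]])

```text
time_s: 9.7
ee_pos: [0.4631, 0.3113, 0.0905]
orientation: [44.8, 90.0, -128.1]
wrist_force: [0.6, 0.1, -1.1]
opening: 0.64
```

```bash
python3 pl.py .464 .312 .032 97
```

```text
t 9.7 p [0.4631 0.3113 0.0905] jawyaw -82.96 j1,j6 [ 28.7 111.6] F [ 0.6  0.1 -1.1] open 0.64
shift [ 0.585 -0.006 -0.01 ] turn [ 0.001  0.001 -0.001] yaw diff -0.0
```

Emit:
send_rows(series=[[[0.2, 0, 0], [0, 0, 0], -1], [[0.4, 0, 0], [0, 0, 0], -1], [[0.53, 0, 0], [0, 0, 0], -1], [[0.55, 0, 0], [0, 0, 0], -1], [[0.57, 0, 0], [0, 0, 0], -1], [[0.58, 0, 0], [0, 0, 0], -1], [[0.58, 0, 0], [0, 0, 0], -1], [[0.58, 0, 0], [0, 0, 0], -1]])

```text
time_s: 10.5
ee_pos: [0.4643, 0.3118, 0.0339]
orientation: [-160.1, 89.9, 26.9]
wrist_force: [0.2, -0.7, -0.4]
opening: 0.64
```

Emit:
send_rows(series=[[[0.015, 0, 0], [0, 0, 0], -1], [[0.025, 0, 0], [0, 0, 0], -1], [[0.025, 0, 0], [0, 0, 0], -1]])

```text
time_s: 10.8
ee_pos: [0.4642, 0.3118, 0.0321]
orientation: [-166.2, 89.9, 20.8]
wrist_force: [-3.6, -2.9, 8.7]
opening: 0.641
```

Emit:
send_rows(series=[[[-0.01, 0, 0], [0, 0, 0], 0.6], [[-0.01, 0, 0], [0, 0, 0], 0.6], [[-0.01, 0, 0], [0, 0, 0], 0.6], [[-0.01, 0, 0], [0, 0, 0], 0.6], [[-0.4, 0, 0], [0, 0, 0], 0.6], [[-0.9, 0, 0], [0, 0, 0], 0.6], [[-1, 0, 0], [0, 0, 0], 0.6], [[-1, 0, 0], [0, 0, 0], 0.6]])

```text
time_s: 11.6
ee_pos: [0.4657, 0.3126, 0.1337]
orientation: [-158.5, 89.7, 28.5]
wrist_force: [0.7, -0.1, -0.4]
opening: 0.804
```

```bash
python3 wr.py wrist w3; python3 pl.py .473 .217 .12 97
```

```text
w3 px [438.5   8. ] area 6798 ztop 0.0553 xy [0.6091 0.2551] circ [0.6091 0.2551] diam 0.05914246462429768
w3 px [322.6 213.7] area 4791 ztop 0.0563 xy [0.464  0.3115] circ [0.4638 0.3115] diam 0.05807737552236879
w3 px [443.5 191.6] area 213 ztop 0.0575 xy [0.4919 0.2265] circ [0.4921 0.2251] diam 0.011942156949346389
w3 px [473.4  78.3] area 6104 ztop 0.084 xy [0.5672 0.2344] circ [0.5671 0.2343] diam 0.052118296553710065
w3 px [618.7  81.3] area 3265 ztop 0.0834 xy [0.576  0.1483] circ [0.5785 0.1438] diam 0.038446837504943605
w3 px [459.1 230.4] area 4381 ztop 0.0841 xy [0.4724 0.2208] circ [0.4724 0.2206] diam 0.04992531618478988
t 11.65 p [0.4643 0.3118 0.1312] jawyaw -83.01 j1,j6 [ 28.6 111.6] F [ 0.2  0.6 -1.3] open 0.802
shift [0.111 0.952 0.029] turn [-0.    -0.003  0.001] yaw diff 0.0
```

View pics/w3.png

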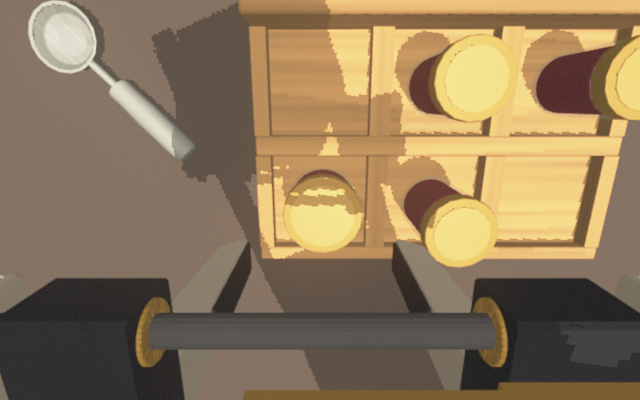

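The short jar stands in the front-left pocket at (323,214). Next is the front-middle tall jar at (459,230).

Emit:
send_rows(series=[[[0, 0.5, 0.03], [0, 0, 0], 0.5], [[0, 0.94, 0.04], [0, 0, 0], 0.5], [[0.1, 0.94, 0.04], [0, 0, 0], 0.5], [[0.3, 0.94, 0.04], [0, 0, 0], 0.5], [[0.3, 0.94, 0.04], [0, 0, 0], 0.5]])

```text
time_s: 12.15
ee_pos: [0.4678, 0.2165, 0.0956]
orientation: [10.3, 89.5, -162.8]
wrist_force: [-0.5, -0.4, -1.2]
opening: 0.753
```

```bash
python3 wr.py wrist w4; python3 pl.py .472 .218 .044 97
```

```text
w4 px [172.7 216.4] area 6874 ztop 0.0563 xy [0.4648 0.3099] circ [0.4648 0.31  ] diam 0.058770341547144715
w4 px [312.9  50.7] area 8880 ztop 0.0841 xy [0.5674 0.2324] circ [0.5676 0.2324] diam 0.05027849836350582
w4 px [318.3 237.9] area 6042 ztop 0.0842 xy [0.4729 0.2186] circ [0.4726 0.2186] diam 0.04856078313109649
t 12.2 p [0.4686 0.217  0.0972] jawyaw -83.01 j1,j6 [ 19.2 102.2] F [0.3 0.1 0.1] open 0.75
shift [ 0.532 -0.006 -0.039] turn [-0.001  0.012 -0.002] yaw diff 0.0
```

Emit:
send_rows(series=[[[0.05, -0.01, -0.04], [0, 0, 0], 0.5], [[0.25, -0.01, -0.04], [0, 0, 0], 0.5], [[0.45, -0.01, -0.04], [0, 0, 0], 0.5], [[0.53, -0.01, -0.04], [0, 0, 0], 0.5], [[0.53, -0.01, -0.04], [0, 0, 0], 0.5], [[0.53, -0.01, -0.04], [0, 0, 0], 0.5], [[0.53, -0.01, -0.04], [0, 0, 0], -1], [[0.53, -0.01, -0.04], [0, 0, 0], -1], [[0.53, -0.01, -0.04], [0, 0, 0], -1], [[0.53, -0.01, -0.04], [0, 0, 0], -1], [[0.53, -0.01, -0.04], [0, 0, 0], -1]], newtons=20)

```text
time_s: 13.3
ee_pos: [0.4756, 0.2193, 0.0483]
orientation: [-167.9, 89.9, 19.1]
wrist_force: [0.1, -1.5, 4.8]
opening: 0.536
```

```bash
python3 pl.py .558 .324 .14 97
```

```text
t 13.3 p [0.4756 0.2193 0.0483] jawyaw -83.01 j1,j6 [ 19.1 102.2] F [ 0.1 -1.5  4.8] open 0.536
shift [-0.915 -0.939 -0.947] turn [-0.    -0.002  0.   ] yaw diff 0.0
```

Emit:
send_rows(series=[[[-0.2, 0, 0], [0, 0, 0], -1], [[-0.5, 0, 0], [0, 0, 0], -1], [[-0.9, 0, 0], [0, 0, 0], -1], [[-0.97, 0, 0], [0, 0, 0], -1], [[-0.97, -0.2, -0.2], [0, 0, 0], -1], [[-0.97, -0.5, -0.5], [0, 0, 0], -1], [[-0.97, -0.8, -0.8], [0, 0, 0], -1], [[-0.97, -0.94, -0.97], [0, 0, 0], -1], [[-0.97, -0.94, -0.97], [0, 0, 0], -1], [[-0.97, -0.94, -0.97], [0, 0, 0], -1]])

```text
time_s: 14.3
ee_pos: [0.5591, 0.324, 0.1429]
orientation: [21.8, 89.8, -151.1]
wrist_force: [-0.3, -0.5, -1.4]
opening: 0.532
```

```bash
python3 pl.py .561 .323 .05 97
```

```text
t 14.3 p [0.5591 0.324  0.1429] jawyaw -82.98 j1,j6 [ 25.6 108.5] F [-0.3 -0.5 -1.4] open 0.532
shift [ 0.929  0.012 -0.02 ] turn [ 0.001  0.005 -0.002] yaw diff -0.0
```

Emit:
send_rows(series=[[[0.2, 0, -0.02], [0, 0, 0], -1], [[0.5, 0, -0.02], [0, 0, 0], -1], [[0.75, 0, -0.02], [0, 0, 0], -1], [[0.88, 0, -0.02], [0, 0, 0], -1], [[0.91, 0, -0.02], [0, 0, 0], -1], [[0.93, 0, -0.02], [0, 0, 0], -1], [[0.93, 0, -0.02], [0, 0, 0], -1], [[0.93, 0, -0.02], [0, 0, 0], -1]])

```text
time_s: 15.1
ee_pos: [0.5629, 0.325, 0.0533]
orientation: [-161.7, 89.9, 25.3]
wrist_force: [-0.8, 0.7, -0.4]
opening: 0.535
```

Emit:
send_rows(series=[[[0.03, 0, 0], [0, 0, 0], -1], [[0.04, 0, 0], [0, 0, 0], -1], [[0.04, 0, 0], [0, 0, 0], -1], [[0.04, 0, 0], [0, 0, 0], -1]])

```text
time_s: 15.5
ee_pos: [0.5623, 0.3247, 0.0483]
orientation: [-163.6, 89.9, 23.4]
wrist_force: [-0.0, -0.5, 3.5]
opening: 0.536
```

Emit:
send_rows(series=[[[0, 0, 0], [0, 0, 0], 0.5], [[0, 0, 0], [0, 0, 0], 0.5], [[0, 0, 0], [0, 0, 0], 0.5], [[0, 0, 0], [0, 0, 0], 0.5], [[-0.4, 0, 0], [0, 0, 0], 0.5], [[-0.9, 0, 0], [0, 0, 0], 0.5], [[-1, 0, 0], [0, 0, 0], 0.5], [[-1, 0, 0], [0, 0, 0], 0.5]])

```text
time_s: 16.3
ee_pos: [0.5639, 0.3256, 0.1515]
orientation: [-160.9, 89.6, 26.1]
wrist_force: [0.4, -0.2, 0.4]
opening: 0.749
```

```bash
python3 wr.py wrist w5; python3 pl.py .52 -.165 .16 93.4
```

```text
w5 px [447.6 154.8] area 6314 ztop 0.0554 xy [0.6149 0.235 ] circ [0.6164 0.2365] diam 0.06832936360053932
w5 px [323.  187.1] area 214 ztop 0.057 xy [0.5785 0.3261] circ [0.5743 0.3256] diam 0.01284122607414876
w5 px [420.6 197.9] area 434 ztop 0.057 xy [0.5792 0.249 ] circ [0.5739 0.2416] diam 0.018439705429516368
w5 px [323.4 299.7] area 1568 ztop 0.0561 xy [0.4797 0.3135] circ [0.4707 0.3123] diam 0.03850325091425827
w5 px [322.3 222.6] area 3534 ztop 0.0842 xy [0.5589 0.3243] circ [0.559 0.324] diam 0.04820282986533858
w5 px [586.  222.4] area 4156 ztop 0.0839 xy [0.5821 0.1367] circ [0.5824 0.1368] diam 0.0523131878318694
w5 px [447.8 223.6] area 3785 ztop 0.0841 xy [0.5692 0.2347] circ [0.5689 0.2346] diam 0.049906599465341726
t 16.35 p [0.5625 0.3249 0.1485] jawyaw -83.0 j1,j6 [ 25.5 108.5] F [-0.  -0.3 -1.2] open 0.748
shift [-0.12   4.81   1.018] turn [ 0.12  -0.004  0.001] yaw diff -3.6
```

View pics/w5.png

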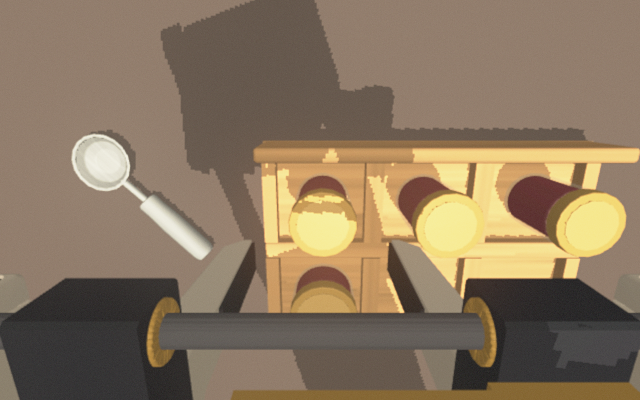

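The back row now holds three tall jars, at (322,223), (448,224) and (586,222). Next I'll fetch the nearer short jar on the tray, around (0.537,-0.166).

Emit:
send_rows(series=[[[-0.1, 0.98, 0.2], [0, 0, 0], 0.6], [[-0.1, 0.98, 0.2], [0, 0, 0], 0.6], [[-0.1, 0.98, 0.2], [0, 0, 0], 0.6]])

```text
time_s: 16.65
ee_pos: [0.5525, 0.2196, 0.1549]
orientation: [31.5, 89.7, -141.8]
wrist_force: [-0.4, 0.7, 1.0]
opening: 0.805
```

Emit:
send_rows(series=[[[0, 0.98, 0.2], [0, 0, 0], 0.6], [[0, 0.98, 0.2], [0, 0, 0], 0.6], [[0, 0.98, 0.2], [0, 0, 0], 0.6]])

```text
time_s: 16.95
ee_pos: [0.5444, 0.1201, 0.1548]
orientation: [22.6, 89.7, -150.7]
wrist_force: [0.6, 0.6, -0.8]
opening: 0.799
```

Emit:
send_rows(series=[[[0, 0.98, 0.2], [0, 0, 0], 0.6], [[0, 0.98, 0.2], [0, 0, 0], 0.6], [[0, 0.98, 0.2], [0, 0, 0], 0.6]])

```text
time_s: 17.25
ee_pos: [0.5367, 0.0209, 0.1553]
orientation: [17.3, 89.8, -156.0]
wrist_force: [0.3, -0.4, -0.1]
opening: 0.806
```

Emit:
send_rows(series=[[[0, 0.98, 0.2], [0.06, 0, 0], 0.6], [[0, 0.98, 0.2], [0.12, 0, 0], 0.6], [[0, 0.98, 0.2], [0.12, 0, 0], 0.6]])

```text
time_s: 17.55
ee_pos: [0.529, -0.0783, 0.1558]
orientation: [16.5, 89.8, -160.5]
wrist_force: [-0.2, 1.4, -0.4]
opening: 0.796
```

Emit:
send_rows(series=[[[0, 0.85, 0.2], [0, 0, 0], 0.6], [[0, 0.85, 0.2], [0, 0, 0], 0.6], [[0, 0.85, 0.2], [0, 0, 0], 0.6], [[0, 0.85, 0.2], [0, 0, 0], 0.6]])

```text
time_s: 17.95
ee_pos: [0.5149, -0.1594, 0.1561]
orientation: [-45.3, 89.8, 138.0]
wrist_force: [-0.3, 0.8, -0.4]
opening: 0.806
```

```bash
python3 wr.py wrist w6; python3 pl.py .537 -.166 .08 93.4
```

```text
w6 px [338.2  50.5] area 5719 ztop 0.0562 xy [ 0.628  -0.1649] circ [ 0.628  -0.1651] diam 0.06075428578373778
w6 px [499.   63.5] area 1325 ztop 0.0597 xy [ 0.6255 -0.2792] circ [ 0.6266 -0.2872] diam 0.029182095217204135
w6 px [331.8 172.6] area 4284 ztop 0.0563 xy [ 0.5395 -0.1662] circ [ 0.5398 -0.166 ] diam 0.057906539912849574
t 18.0 p [ 0.5151 -0.1588  0.1564] jawyaw -86.61 j1,j6 [-22.6  64. ] F [-0.  -0.3 -0.7] open 0.799
shift [ 0.763  0.086 -0.216] turn [-0.     0.003  0.003] yaw diff 0.0
```

View pics/w6.png

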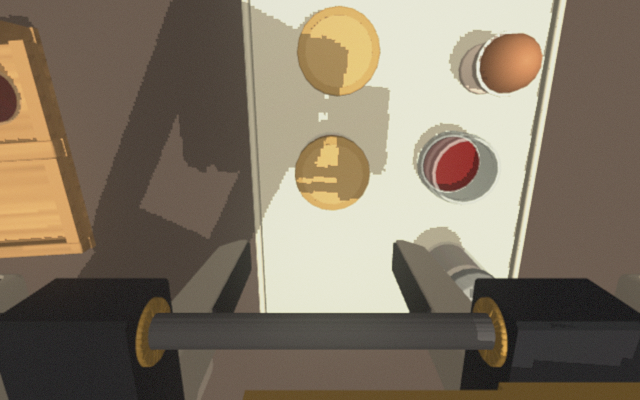

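The near short jar is at (332,173), i.e. world (0.539,-0.166). The used jar at (458,167) is clear.

Emit:
send_rows(series=[[[0.3, 0.08, -0.24], [0, 0, 0], 0.65], [[0.7, 0.08, -0.24], [0, 0, 0], 0.65], [[0.8, 0.08, -0.24], [0, 0, 0], 0.65], [[0.8, 0.08, -0.24], [0, 0, 0], 0.65]])

```text
time_s: 18.4
ee_pos: [0.5377, -0.1645, 0.075]
orientation: [-28.5, 89.7, 155.0]
wrist_force: [-0.1, -0.8, 1.1]
opening: 0.823
```

```bash
python3 pl.py .539 -.1655 .032 93.4
```

```text
t 18.4 p [ 0.5377 -0.1645  0.075 ] jawyaw -86.51 j1,j6 [-22.2  64.3] F [-0.1 -0.8  1.1] open 0.823
shift [ 0.43   0.012 -0.014] turn [0.003 0.01  0.005] yaw diff -0.1
```

Emit:
send_rows(series=[[[0.2, 0.01, -0.01], [0, 0, 0], 0.65], [[0.4, 0.01, -0.01], [0, 0, 0], 0.65], [[0.43, 0.01, -0.01], [0, 0, 0], 0.65], [[0.43, 0.01, -0.01], [0, 0, 0], 0.65], [[0.43, 0.01, -0.01], [0, 0, 0], 0.65], [[0.43, 0.01, -0.01], [0, 0, 0], -1], [[0.43, 0.01, -0.01], [0, 0, 0], -1], [[0.43, 0.01, -0.01], [0, 0, 0], -1], [[0.43, 0.01, -0.01], [0, 0, 0], -1], [[0.43, 0.01, -0.01], [0, 0, 0], -1]], newtons=20)

```text
time_s: 19.4
ee_pos: [0.5413, -0.1679, 0.0355]
orientation: [166.9, 89.9, -9.7]
wrist_force: [-0.6, 0.8, 6.5]
opening: 0.642
```

Emit:
send_rows(series=[[[-0.2, 0, 0], [0, 0, 0], -1], [[-0.5, 0, 0], [0, 0, 0], -1], [[-0.9, 0, 0], [0, 0, 0], -1], [[-0.95, 0, 0], [0, 0, 0], -1], [[-0.95, 0, 0], [0, 0, 0], -1]])

```text
time_s: 19.9
ee_pos: [0.5419, -0.1684, 0.1313]
orientation: [152.5, 89.8, -24.1]
wrist_force: [-0.4, -0.7, -1.2]
opening: 0.645
```

```bash
python3 pl.py .475 .216 .13 97
```

```text
t 19.9 p [ 0.5419 -0.1684  0.1313] jawyaw -86.61 j1,j6 [-22.4  64.2] F [-0.4 -0.7 -1.2] open 0.645
shift [ 0.006 -3.877  0.44 ] turn [-0.12  -0.006 -0.003] yaw diff 3.6
```

Emit:
send_rows(series=[[[-0.05, -0.5, 0.06], [-0.06, 0, 0], -1], [[-0.05, -0.95, 0.11], [-0.12, 0, 0], -1], [[-0.05, -0.95, 0.11], [-0.12, 0, 0], -1]])

```text
time_s: 20.2
ee_pos: [0.5218, -0.0689, 0.132]
orientation: [-40.7, 89.7, 146.5]
wrist_force: [0.0, -0.1, -1.9]
opening: 0.639
```

Emit:
send_rows(series=[[[0, -0.5, 0.03], [0, 0, 0], -1], [[0, -0.97, 0.05], [0, 0, 0], -1], [[0, -0.97, 0.05], [0, 0, 0], -1]])

```text
time_s: 20.5
ee_pos: [0.505, 0.0265, 0.1323]
orientation: [-34.3, 89.7, 153.0]
wrist_force: [0.9, -0.0, -1.7]
opening: 0.641
```

Emit:
send_rows(series=[[[0, -0.5, 0.03], [0, 0, 0], -1], [[0, -0.97, 0.05], [0, 0, 0], -1], [[0, -0.97, 0.05], [0, 0, 0], -1]])

```text
time_s: 20.8
ee_pos: [0.4886, 0.1216, 0.1328]
orientation: [-30.1, 89.8, 157.1]
wrist_force: [0.5, -0.3, -1.3]
opening: 0.641
```

```bash
python3 pl.py .477 .217 .13 97
```

```text
t 20.8 p [0.4886 0.1216 0.1328] jawyaw -82.76 j1,j6 [ 8.1 90.8] F [ 0.5 -0.3 -1.3] open 0.641
shift [ 0.03  -0.961 -0.005] turn [0.008 0.005 0.003] yaw diff -0.2
```

Emit:
send_rows(series=[[[0, -0.4, 0], [0, 0, 0], -1], [[0, -0.8, 0], [0, 0, 0], -1], [[0, -0.93, 0], [0, 0, 0], -1], [[0.2, -0.93, 0], [0, 0, 0], -1], [[0.4, -0.93, 0], [0, 0, 0], -1], [[0.5, -0.93, 0], [0, 0, 0], -1], [[0.5, -0.93, 0], [0, 0, 0], -1]])

```text
time_s: 21.5
ee_pos: [0.4777, 0.2084, 0.082]
orientation: [15.4, 89.7, -157.7]
wrist_force: [0.2, -0.6, -1.7]
opening: 0.643
```

```bash
python3 wr.py wrist w7; python3 pl.py .477 .217 .0355 97
```

```text
w7 px [150.2 236.1] area 7330 ztop 0.0563 xy [0.4661 0.3097] circ [0.4654 0.3097] diam 0.0576799099322732
w7 px [319.2 200.9] area 285 ztop 0.0607 xy [0.5012 0.2124] circ [0.4972 0.2126] diam 0.010771107234340025
w7 px [324.7 217. ] area 305 ztop 0.0911 xy [0.5024 0.2097] circ [0.4988 0.2098] diam 0.009462664421602221
t 21.55 p [0.4786 0.2089 0.0835] jawyaw -83.05 j1,j6 [ 18. 101.] F [-0.6  0.4 -1. ] open 0.641
shift [ 0.48  -0.083  0.005] turn [-0.002  0.005 -0.002] yaw diff 0.0
```

View pics/w7.png

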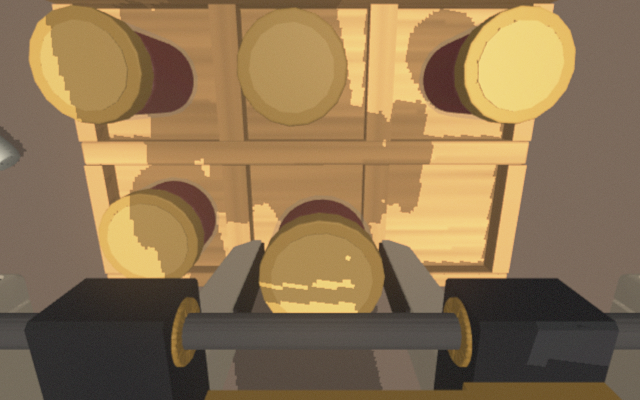

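The jar is in the grip over the front-middle pocket. I'll correct 8 mm to the left, then lower.

Emit:
send_rows(series=[[[0, -0.08, 0], [0, 0, 0], -1], [[0.15, -0.08, 0], [0, 0, 0], -1], [[0.3, -0.08, 0], [0, 0, 0], -1], [[0.4, -0.08, 0], [0, 0, 0], -1], [[0.44, -0.08, 0], [0, 0, 0], -1], [[0.46, -0.08, 0], [0, 0, 0], -1], [[0.47, -0.08, 0], [0, 0, 0], -1], [[0.47, -0.08, 0], [0, 0, 0], -1]])

```text
time_s: 22.35
ee_pos: [0.4786, 0.218, 0.038]
orientation: [-164.9, 90.0, 22.1]
wrist_force: [-0.1, 0.1, -0.4]
opening: 0.643
```

Emit:
send_rows(series=[[[0.015, 0, 0], [0, 0, 0], -1], [[0.03, 0, 0], [0, 0, 0], -1], [[0.03, 0, 0], [0, 0, 0], -1], [[0.03, 0, 0], [0, 0, 0], -1]])

```text
time_s: 22.75
ee_pos: [0.4788, 0.2181, 0.0355]
orientation: [-169.5, 89.9, 17.5]
wrist_force: [-2.2, -1.0, 5.0]
opening: 0.64
```

Emit:
send_rows(series=[[[0, 0, 0], [0, 0, 0], 0.5], [[0, 0, 0], [0, 0, 0], 0.5], [[0, 0, 0], [0, 0, 0], 0.5], [[0, 0, 0], [0, 0, 0], 0.5], [[-0.4, 0, 0], [0, 0, 0], 0.5], [[-0.9, 0, 0], [0, 0, 0], 0.5], [[-1, 0, 0], [0, 0, 0], 0.5], [[-1, 0, 0], [0, 0, 0], 0.5]])

```text
time_s: 23.55
ee_pos: [0.4803, 0.2187, 0.1376]
orientation: [-168.1, 89.7, 18.9]
wrist_force: [0.6, 0.6, -0.1]
opening: 0.755
```

```bash
python3 wr.py wrist w8; python3 pl.py .6 -.162 .14 93.4
```

```text
w8 px [322.1 213.7] area 4648 ztop 0.0563 xy [0.4775 0.2177] circ [0.4771 0.2177] diam 0.05809733688708693
w8 px [198.8 215.9] area 4730 ztop 0.0563 xy [0.4644 0.3101] circ [0.4641 0.3103] diam 0.058781479419840785
w8 px [167.4  82.6] area 5814 ztop 0.0841 xy [0.5576 0.3218] circ [0.5577 0.3217] diam 0.05203588655315915
w8 px [316.1  83.9] area 5435 ztop 0.0841 xy [0.5677 0.2325] circ [0.5678 0.2319] diam 0.05028703046940431
w8 px [480.5  82.8] area 5857 ztop 0.084 xy [0.5804 0.134 ] circ [0.5807 0.1343] diam 0.05217870263751564
t 23.6 p [0.4789 0.2182 0.1351] jawyaw -83.01 j1,j6 [ 18.9 101.9] F [ 0.4  0.4 -0.6] open 0.749
shift [-0.049  3.921 -0.74 ] turn [ 0.12  -0.004  0.001] yaw diff -3.6
```

View pics/w8.png

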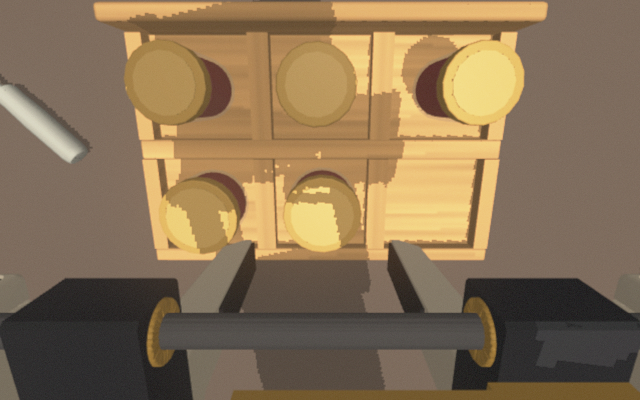

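Five jars stand in their pockets; only front right, around (430,205), is empty. Now the last short jar.

Emit:
send_rows(series=[[[-0.2, 0.95, -0.1], [0, 0, 0], 0.65], [[-0.2, 0.95, -0.1], [0, 0, 0], 0.65], [[-0.2, 0.95, -0.1], [0, 0, 0], 0.65]])

```text
time_s: 23.9
ee_pos: [0.5002, 0.1204, 0.1534]
orientation: [53.1, 89.9, -120.2]
wrist_force: [0.8, -0.3, 0.4]
opening: 0.824
```

Emit:
send_rows(series=[[[0, 0.98, -0.2], [0, 0, 0], 0.65], [[0, 0.98, -0.2], [0, 0, 0], 0.65], [[0, 0.98, -0.2], [0, 0, 0], 0.65]])

```text
time_s: 24.2
ee_pos: [0.5314, 0.0256, 0.1522]
orientation: [21.7, 89.8, -151.5]
wrist_force: [-0.8, 0.5, -0.3]
opening: 0.829
```

Emit:
send_rows(series=[[[0, 0.98, -0.2], [0.06, 0, 0], 0.65], [[0, 0.98, -0.2], [0.12, 0, 0], 0.65], [[0, 0.98, -0.2], [0.12, 0, 0], 0.65]])

```text
time_s: 24.5
ee_pos: [0.5632, -0.0687, 0.1522]
orientation: [16.1, 89.8, -160.8]
wrist_force: [-0.2, -0.4, 0.2]
opening: 0.822
```

Emit:
send_rows(series=[[[0, 0.95, -0.4], [0, 0, 0], 0.65], [[0, 0.95, -0.4], [0, 0, 0], 0.65], [[0, 0.95, -0.4], [0, 0, 0], 0.65], [[0, 0.95, -0.4], [0, 0, 0], 0.65]])

```text
time_s: 24.9
ee_pos: [0.608, -0.1567, 0.1519]
orientation: [-30.6, 89.8, 152.7]
wrist_force: [0.3, -0.4, -0.4]
opening: 0.827
```

```bash
python3 wr.py wrist w9; python3 pl.py .628 -.165 .08 93.4
```

```text
w9 px [333.2 178.3] area 4379 ztop 0.0563 xy [ 0.6289 -0.1646] circ [ 0.6289 -0.1645] diam 0.05787646640132651
w9 px [  5.1 154.9] area 171 ztop 0.0529 xy [0.632  0.0893] circ [0.6323 0.0894] diam 0.011391023906518196
w9 px [483.5 182.6] area 1076 ztop 0.0596 xy [ 0.633  -0.2798] circ [ 0.6291 -0.2872] diam 0.028437264423009236
t 24.95 p [ 0.6079 -0.1558  0.1525] jawyaw -86.62 j1,j6 [-19.1  67.5] F [ 0.4  0.3 -0.8] open 0.826
shift [ 0.724  0.106 -0.197] turn [-0.001  0.006  0.004] yaw diff 0.0
```

View pics/w9.png

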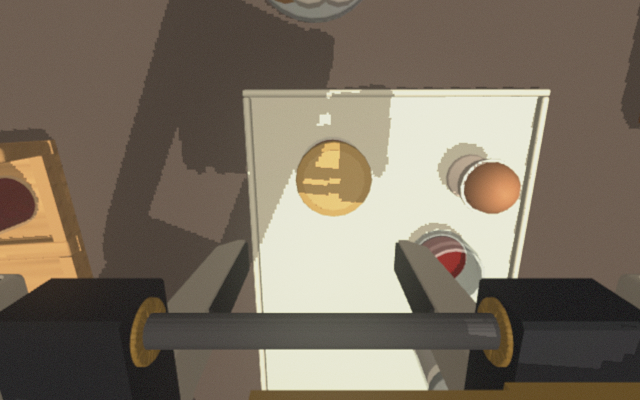

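The last short jar is at (333,178), i.e. world (0.629,-0.1645).

Emit:
send_rows(series=[[[0.3, 0.1, -0.2], [0, 0, 0], 0.65], [[0.7, 0.1, -0.2], [0, 0, 0], 0.65], [[0.77, 0.1, -0.2], [0, 0, 0], 0.65], [[0.77, 0.1, -0.2], [0, 0, 0], 0.65]])

```text
time_s: 25.35
ee_pos: [0.6272, -0.1636, 0.0754]
orientation: [-26.1, 89.7, 157.4]
wrist_force: [0.5, 0.5, 0.4]
opening: 0.827
```

```bash
python3 pl.py .629 -.1645 .034 93.4
```

```text
t 25.35 p [ 0.6272 -0.1636  0.0754] jawyaw -86.51 j1,j6 [-19.2  67.3] F [0.5 0.5 0.4] open 0.827
shift [ 0.414  0.011 -0.019] turn [0.003 0.009 0.005] yaw diff -0.1
```

Emit:
send_rows(series=[[[0.2, 0, -0.01], [0, 0, 0], 0.65], [[0.4, 0, -0.01], [0, 0, 0], 0.65], [[0.42, 0, -0.01], [0, 0, 0], 0.65], [[0.42, 0, -0.01], [0, 0, 0], 0.65], [[0.42, 0, -0.01], [0, 0, 0], 0.65], [[0.42, 0, -0.01], [0, 0, 0], -1], [[0.42, 0, -0.01], [0, 0, 0], -1], [[0.42, 0, -0.01], [0, 0, 0], -1], [[0.42, 0, -0.01], [0, 0, 0], -1], [[0.42, 0, -0.01], [0, 0, 0], -1]], newtons=20)

```text
time_s: 26.35
ee_pos: [0.631, -0.166, 0.0365]
orientation: [168.2, 89.9, -8.4]
wrist_force: [-1.0, 1.2, 6.5]
opening: 0.642
```

Emit:
send_rows(series=[[[-0.2, 0, 0], [0, 0, 0], -1], [[-0.5, 0, 0], [0, 0, 0], -1], [[-0.9, 0, 0], [0, 0, 0], -1], [[-0.95, 0, 0], [0, 0, 0], -1], [[-0.95, 0, 0], [0, 0, 0], -1]])

```text
time_s: 26.85
ee_pos: [0.6316, -0.1665, 0.1323]
orientation: [155.8, 89.8, -20.8]
wrist_force: [-0.5, -0.1, -1.8]
opening: 0.638
```

```bash
python3 pl.py .489 .122 .13 97
```

```text
t 26.85 p [ 0.6316 -0.1665  0.1323] jawyaw -86.61 j1,j6 [-19.3  67.4] F [-0.5 -0.1 -1.8] open 0.638
shift [ 0.015 -2.964  1.253] turn [-0.12  -0.006 -0.003] yaw diff 3.6
```

Emit:
send_rows(series=[[[0, -0.5, 0.25], [-0.06, 0, 0], -1], [[0, -0.95, 0.45], [-0.12, 0, 0], -1], [[0, -0.95, 0.45], [-0.12, 0, 0], -1]])

```text
time_s: 27.15
ee_pos: [0.5751, -0.0691, 0.1262]
orientation: [-29.3, 89.5, 157.9]
wrist_force: [1.5, 0.1, -1.8]
opening: 0.64
```

Emit:
send_rows(series=[[[0, -0.5, 0.2], [0, 0, 0], -1], [[0, -0.95, 0.4], [0, 0, 0], -1], [[0, -0.95, 0.4], [0, 0, 0], -1]])

```text
time_s: 27.45
ee_pos: [0.5244, 0.0196, 0.1274]
orientation: [-23.9, 89.6, 163.3]
wrist_force: [0.2, -0.9, -2.1]
opening: 0.645
```

Emit:
send_rows(series=[[[0, -0.4, 0.1], [0, 0, 0], -1], [[0, -0.8, 0.2], [0, 0, 0], -1], [[0, -0.85, 0.2], [0, 0, 0], -1], [[0, -0.85, 0.2], [0, 0, 0], -1]])

```text
time_s: 27.85
ee_pos: [0.4976, 0.098, 0.1292]
orientation: [9.8, 89.9, -163.1]
wrist_force: [0.7, -0.5, -1.6]
opening: 0.641
```

```bash
python3 pl.py .489 .1215 .0365 97
```

```text
t 27.85 p [0.4976 0.098  0.1292] jawyaw -82.88 j1,j6 [ 5.4 88.2] F [ 0.7 -0.5 -1.6] open 0.641
shift [ 0.927 -0.244  0.055] turn [ 0.004  0.004 -0.001] yaw diff -0.1
```

Emit:
send_rows(series=[[[0, -0.23, 0.05], [0, 0, 0], -1], [[0.2, -0.23, 0.05], [0, 0, 0], -1], [[0.4, -0.23, 0.05], [0, 0, 0], -1], [[0.5, -0.23, 0.05], [0, 0, 0], -1], [[0.5, -0.23, 0.05], [0, 0, 0], -1], [[0.5, -0.23, 0.05], [0, 0, 0], -1]])

```text
time_s: 28.45
ee_pos: [0.491, 0.119, 0.0808]
orientation: [30.3, 90.0, -142.7]
wrist_force: [-1.1, -0.1, -0.5]
opening: 0.642
```

```bash
python3 pl.py .489 .1215 .0365 97
```

```text
t 28.45 p [0.491  0.119  0.0808] jawyaw -83.06 j1,j6 [ 7.8 90.9] F [-1.1 -0.1 -0.5] open 0.642
shift [ 0.443 -0.028  0.017] turn [-0.002  0.001 -0.   ] yaw diff 0.1
```

Emit:
send_rows(series=[[[0.15, -0.03, 0.02], [0, 0, 0], -1], [[0.3, -0.03, 0.02], [0, 0, 0], -1], [[0.37, -0.03, 0.02], [0, 0, 0], -1], [[0.4, -0.03, 0.02], [0, 0, 0], -1], [[0.42, -0.03, 0.02], [0, 0, 0], -1], [[0.42, -0.03, 0.02], [0, 0, 0], -1], [[0.42, -0.03, 0.02], [0, 0, 0], -1]])

```text
time_s: 29.15
ee_pos: [0.4888, 0.1226, 0.0392]
orientation: [179.9, 89.9, 6.9]
wrist_force: [-0.4, -0.6, -2.4]
opening: 0.64
```

Emit:
send_rows(series=[[[0.015, 0, 0], [0, 0, 0], -1], [[0.03, 0, 0], [0, 0, 0], -1], [[0.03, 0, 0], [0, 0, 0], -1], [[0.03, 0, 0], [0, 0, 0], -1]])

```text
time_s: 29.55
ee_pos: [0.4888, 0.1225, 0.0365]
orientation: [-179.2, 90.0, 7.8]
wrist_force: [-2.4, 0.2, 5.4]
opening: 0.636
```

Contact. I'll release, rise, then back off towards the robot to clear the view.

Emit:
send_rows(series=[[[0, 0, 0], [0, 0, 0], 0.5], [[0, 0, 0], [0, 0, 0], 0.5], [[0, 0, 0], [0, 0, 0], 0.5], [[0, 0, 0], [0, 0, 0], 0.5], [[-0.4, 0, 0], [0, 0, 0], 0.5], [[-0.9, 0, 0], [0, 0, 0], 0.5], [[-1, 0, 0], [0, 0, 0], 0.5], [[-1, 0, 0], [0, 0, 0], 0.5]])

```text
time_s: 30.35
ee_pos: [0.4905, 0.1228, 0.1385]
orientation: [-178.8, 89.7, 8.2]
wrist_force: [-0.2, -0.4, 0.4]
opening: 0.749
```

Emit:
send_rows(series=[[[-0.9, 0.95, 0.8], [0, 0, 0], 0.5], [[-0.9, 0.95, 0.8], [0, 0, 0], 0.5], [[-0.9, 0.95, 0.8], [0, 0, 0], 0.5], [[-0.9, 0.95, 0.8], [0, 0, 0], 0.5], [[-0.9, 0.95, 0.8], [0, 0, 0], 0.5]])

```text
time_s: 30.85
ee_pos: [0.4203, 0.0179, 0.2248]
orientation: [-131.4, 90.0, 55.5]
wrist_force: [0.4, -0.4, -1.3]
opening: 0.746
```

```bash
python3 wr.py top t2;python3 wr.py scene s2; python3 pl.py .4 -.2 .3 97
```

```text
t2 px [212.9 145.2] area 995 ztop 0.0561 xy [0.6133 0.2368] circ [0.6136 0.2366] diam 0.06906991043897807
t2 px [272.  205.4] area 311 ztop 0.0573 xy [0.4986 0.1185] circ [0.4937 0.1204] diam 0.03821919915070534
t2 px [217.5 215.4] area 615 ztop 0.0573 xy [0.4773 0.2227] circ [0.4758 0.2183] diam 0.05372953995311133
t2 px [171.1 222.4] area 761 ztop 0.0574 xy [0.4619 0.3116] circ [0.4617 0.3112] diam 0.059761643889911086
t2 px [579.4  77.4] area 1888 ztop 0.0853 xy [ 0.7508 -0.4564] circ [ 0.7933 -0.4861] diam 0.09214249363206364
t2 px [616.5  45.9] area 375 ztop 0.0834 xy [ 0.8134 -0.528 ] circ [ 0.8141 -0.5279] diam 0.04132667567948392
t2 px [389.7  50.8] area 204 ztop 0.0928 xy [ 0.7923 -0.0985] circ [ 0.7889 -0.0991] diam 0.03025138404488121
t2 px [263.9 161.3] area 540 ztop 0.0851 xy [0.5798 0.1329] circ [0.5797 0.1327] diam 0.04905921293313943
t2 px [210.3 167.2] area 560 ztop 0.0848 xy [0.5665 0.2329] circ [0.5663 0.233 ] diam 0.04998595500302787
t2 px [161.8 171.8] area 574 ztop 0.0852 xy [0.5561 0.3235] circ [0.5563 0.3232] diam 0.050606114835721645
s2 px [428.9 150.3] area 
[... 622 characters left out ...]
.7 203.6] area 419 ztop 0.083 xy [0.5841 0.1293] circ [0.5848 0.1287] diam 0.04844010467318284
s2 px [ 68.4 354. ] area 2122 ztop 0.0842 xy [ 0.7183 -0.4871] circ [ 0.7385 -0.4998] diam 0.0890995436054965
s2 px [262.7 334.7] area 273 ztop 0.0922 xy [ 0.7815 -0.1609] circ [ 0.7809 -0.1647] diam 0.03239481963943745
s2 px [296.6 344. ] area 302 ztop 0.0923 xy [ 0.813  -0.1085] circ [ 0.8107 -0.1081] diam 0.03367430774990663
s2 px [281.9 367. ] area 276 ztop 0.0921 xy [ 0.8418 -0.1418] circ [ 0.8417 -0.1413] diam 0.031367106316062834
t 30.95 p [0.4199 0.019  0.2234] jawyaw -83.01 j1,j6 [-4.4 78.6] F [ 0.2  0.3 -0. ] open 0.751
shift [-0.766  2.148  0.466] turn [-0.     0.005  0.002] yaw diff 0.0
```

View pics/t2.png

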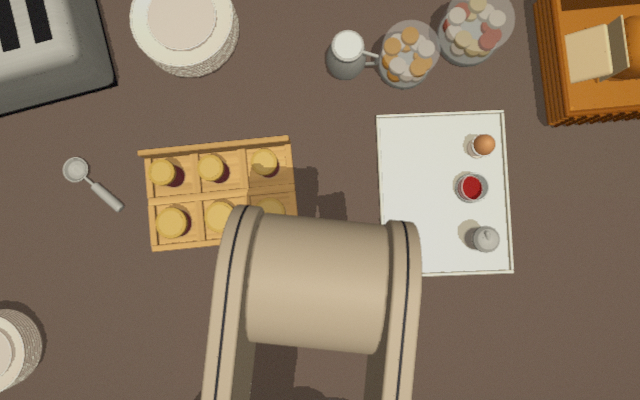

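View pics/s2.png

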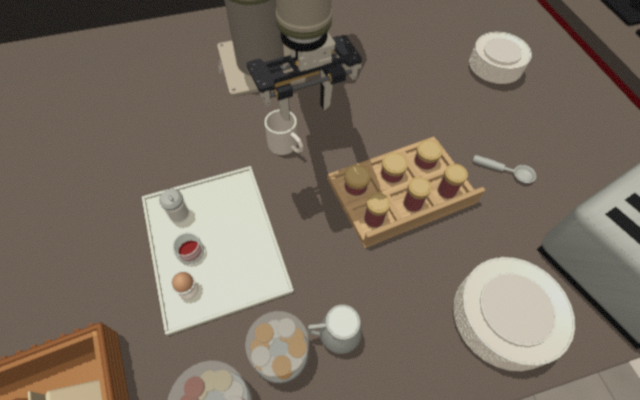

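```bash
python3 -c "
from cell import workorder,ctrl
print(ctrl.state()['qd'].round(2)); print(workorder.finish_job())"
```

```text
[ 0.86  0.91 -0.21 -0.13  0.17 -0.07]
the job is handed in; nothing more can be done
None
```

The stand is filled and I handed the job in at about 31 s; the hand-in reports no verdict. The three tall jars are in the back row and the three short ones in the front row, one to a pocket. I lowered each jar until the wrist force showed it on the pocket floor, then released it.

**Position:** In the stand frame, the three back-row jars and the front-left and front-middle jars came out about 1–3 mm from their row lines. The arm partly hid the front-right jar from the top camera. Its position comes from where the gripper released it and from the scene camera, and it is also close to its row line.

**Height:** Lid tops read about 0.084 m for the tall jars and 0.056 m for the short ones, as expected for jars standing flat on the pocket floor.

**Left alone:** The used jar and the shaker are at the same pixels in the top view as at the start, and the gripper is clear of everything.

**Disagreement:** The top and scene cameras differed by up to about 5 mm in x and 4 mm in y, and by 2 mm in height. I used the wrist camera, which fell between them, for the grasps.

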